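Hold a circuit board flush on a sloped test stage

TASK

Draw the taller of the two circuit boards straight up out of its slot in the black rack, then tilt it so that its flat metal back lies flush on the sloped, spring-backed plate of the test stage: centred from side to side, lower edges level, and pressed gently so that the plate gives about half of its travel without reaching its stop. Finish while still holding the board there, carried by the gripper alone and lying flush; do not let it go. Leave the short board, the stage's tilt setting and the things on the bench alone.

Things in the scene. Friction and masses are not known exactly. Their poses are not given: they have to be found in the camera images.
- board_center (a point): Centre of the taller board: stiff flat module 80 mm wide (its y), 120 tall (z, up), 8 thick (x), 0.13 to 0.25 kg, upright in one of the rack's slots. -x side: flat bare metal back. +x side: green board, parts up to 12 mm proud, within 31 mm of its centre line and 19 to 80 mm above its lower edge. Top 40 mm bare on both sides: grip there across the thickness, firmly.
- board_back (a point): Point on the metal back of the taller board, mid-width, 30 mm above its lower edge (4 mm to -x and 30 mm below board_center in the board's axes, which it shares). This point belongs on plate_face.
- rack: Black board rack, fixed, 150 (its x) by 116 (y) by 64 mm tall; origin centre of underside. Two slots across y at x = -40 and +40 mm; a board stands on a floor 12 mm above the bench, its upright edges in grooves 11 mm wide (it can lean a few degrees) up to the rack's top. The upper 68 mm of the taller board stands free above the rack.
- short_center (a point): Centre of the short circuit board (80 mm wide, 85 mm tall, 8 mm thick) that stands in the other slot, 80 mm from the taller one; it stays there.
- stage: Test stage, fixed: dark steel base 120 by 136 mm, 12 mm high, with two cheeks 65 mm tall; origin at bench level straight below the tilt axis, which runs along its y 50 mm up. x points where the sloped plate looks (away from the robot, give or take 0.35 rad of yaw). The base reaches 50 mm ahead of the axis.
- plate_face (a point): Centre of the front surface of the metal contact plate, 90 mm wide (y), 60 tall (z, up the slope). x: its outward normal, away from the robot and upward. It leans back 0.17 to 0.52 rad from vertical, other each time, locked by stiff friction, and moves only straight back along -x on springs. Lower edge 30 mm below this point. The tilting head reaches 30 mm behind it; nothing stands above it.
- plate (a joint): How far the contact plate is pushed back (m): 0 at rest against its front stop, 0.010 at its rear stop. Spring 0.5 N per mm with 1.2 N preload (about 1.2 N to start, 6.2 N at the rear stop).
- head_back (a point): Upper middle of the rear of the stage's tilting head, 30 mm behind the plate's face: it shows the tilt setting, which must stay as it is.
- cap_c (a point): Centre of a black plastic cap, 52 mm wide, 40 mm tall, standing on the bench.
- screwdriver_grip (a point): Handle of a screwdriver (170 mm long) lying on the bench to the left.
Things that resemble listed ones, but are neither listed nor needed, are in the scene too. Leave any brown look-alike of the part that bears board_center alone. There is more than one size of the rack; the one meant has the size given above.

How it is judged (in metres and radians):
On the way:
1. the taller board is drawn up clear of the rack, still over it (z of board_back in the frame of rack above 0.096 m and horizontal distance between board_center and rack below 0.09 m), for 0.2 s.
At the end, for the whole second after the job is handed in: Gripper holds the taller board, metal back on the plate: parallel within 0.04 rad, board_back within 2 mm of the surface and 10 mm of plate_face sideways and along the slope, turned on it under 0.09 rad, plate in by 2 to 8.5 mm, board still, off rack and bench (angle between the x axis of board_center and the x axis of plate_face, either way round below 0.04 rad and angle between the y axis of board_center and the y axis of plate_face, either way round below 0.09 rad and x of board_back in the frame of plate_face between -0.002 and 0.002 m and y of board_back in the frame of plate_face between -0.01 and 0.01 m and z of board_back in the frame of plate_face between -0.01 and 0.01 m and value of joint plate between 0.002 and 0.0085 m and contact force between board and stage above 1 N and contact force between the fingers and board above 2 N and contact force between board and rack below 0.1 N and contact force between board and table below 0.1 N and linear speed of board below 0.02 m/s); the arm keeps its last pose, push and grip.
It fails at once if the board is pushed against the stage with more than 25 N (contact force between board and stage above 25 N).
It fails at once if the stage's tilt setting is changed (its rear edge moves over 6 mm) (distance of head_back from where it was at the start of the episode above 0.006 m).
It fails at once if the short board is moved over 20 mm (distance of short_center from where it was at the start of the episode above 0.02 m).
It fails at once if a bystander is moved over 20 mm (distance of any of cap_c, screwdriver_grip from where it was at the start of the episode above 0.02 m).
It also fails if it takes over 48 s, if anything falls off the work surface, if the arm or the gripper's body presses on something with over 40 N, if the wrist force passes 120 N, or if a joint passes its speed limit or range.

ROBOT

A 6-joint arm with a two-finger parallel gripper is mounted at the origin on the work surface. World frame = base frame: x ahead of the robot, y to its left, z up, the work surface at z = 0. Lengths are in m, angles in degrees, forces in N, time in s.
With the tool pointing down it reaches from about 0.4 to 0.825 m from the base axis. Payload 7 kg.
Tool frame: the origin (TCP) lies at the centre of the arm's flange, where the gripper is bolted on; the fingertips stand 178 mm ahead of it and the grasp point (between the pads) lies 159 mm ahead of it (ctrl.hold_point_z is the distance from the TCP to the grasp point, in m); z points along the fingers, y is the line along which they close (so a half turn about z gives the same grasp; the last joint's range is limited). The gripper opens to 88 mm and grips with 3 to 60 N. Pads are 19 mm wide; open, the fingers measure 130 mm over their backs; the gripper's body (78 mm by 193 mm) begins 47 mm behind the grasp point.
Start: joints at [84.46, 20.546, 0.682, 0, -70.136, -16.507], TCP at [0.253, 0.626, 0.405] pointing down, gripper open.
Joint ranges: [-176.03, 176.03], [-82.01, 121.73], [-58.28, 71.71], [-173.87, 95.51], [-174.79, -0.11], [-173.66, 173.66]. Speed limits (degrees/s): [136.94, 136.94, 172.46, 180, 180, 180].

INTERFACE

Orientations are given as [roll, pitch, yaw] about the fixed x, y, z axes, in that order (R = Rz(yaw) Ry(pitch) Rx(roll)).
In Python, from plant import ctrl gives the robot as it stands.
- The arm moves only by the shell command python3 -m inch 'ROWS'. ROWS is JSON, one flat list of numbers, 7 for each row, row after row: the closure, from 0 (fully open) to 1 (shut), then the shift along the tool's x, y, z in mm, then the turn, a rotation vector about the tool's x, y, z in degrees. In form: [hand, x, y, z, wx, wy, wz, hand, x, y, z, wx, wy, wz, ...]. A call has 1 to 5 rows; each row is the pose to reach, as a shift and turn from the pose commanded when the call began, along the tool's axes at that moment; what a row does not reach only later rows make up. A row lasts 1/10 s, in which the tool goes at most 50 mm and 8.59 degrees, less where a joint would pass 70% of its speed; a pose out of reach is approached as far as the arm can. A call with a gripper value outside its range is refused whole. The fingers move at their own pace and stop on an object; the grip force is fixed at half the most. Time passes only in rows, so rows that repeat a pose let the fingers close. It gives the time, the measured TCP pose, the force, the opening and the grip force at its end, in the units of the state.
- ctrl.get_obs(): the state, without advancing time (a new reading comes with each control period).
- ctrl.snapshot(name): name is "scene" or "top"; returns a dict with "frame" (384x512x3 uint8, red, green, blue), "K" (3x3 intrinsics, pixels), "k1" (the pictures are not rectified: a ray, as slopes to the right and down, at radius r is drawn at 1 + k1 r^2 times it, then the intrinsics apply), "R" (3x3) and "t" (3): a world point X has camera coordinates R X + t. Camera axes: x right, y down, z forward; pixel columns grow to the right and rows downward; lengths in m; the calibration is good to about 2 mm. A picture is of the moment at which its call begins. There is no depth.
- ctrl.close_job(): hands the job in; it is judged then, once.
Trained networks look in a picture, given as the dict that the camera call returned (one of the last four; its "shot" number tells which), for a name from the list of things; names that differ only in an ending like _2 or _b are one class to them, and where a whole thing is asked for, a point or a joint stands for the part that bears it (a point fixed in the world has none). Each returns a list of dicts, best first, with "p" (0 to 1); they miss things now and then, are a little off and sometimes report something else, mostly with a low value. They report only what shows in the picture. A call takes as long as a camera call. They do not tell look-alikes from the thing itself.
- ctrl.recognise(picture, thing): "location" ([x, y, z] in m, in world coordinates, good to about 4 mm: the middle of the surface that is visible of it).
- ctrl.trace(picture, thing): "pixels" (384x512 bool, what is visible of it).
- ctrl.mark_of(picture, thing): "location" ([x, y, z] in m, in world coordinates, good to about 4 mm: a listed point, or the origin of a listed thing).
The state is a dict: "clock": time; "joint_pos": joint angles; "qvel": joint speeds; "tau": joint torques, N m; "tool_pos": TCP position; "orientation": TCP orientation; "force": force on the tool from outside, world axes, zero at the start; "moment": the same for the moment, N m; "opening": finger opening in m; "gripper_force": force on a finger pad.
Only numpy, scipy, OpenCV 4.12 (cv2) and the standard library are available. Lean on these libraries where they do the work, as an engineer would, in place of code of your own. Each camera call takes 0.05 s, during which the arm holds its last target. There are 200 camera calls.

## Working session

There is one attempt and no reset: what is moved stays moved. The work goes in short steps, Python scripts to look and compute and a shell command to move; the robot and the scene stay as the last step left them, time stands still between calls to the robot, and variables do not carry over. Pictures are saved under pics/ and viewed, at most 10 in all, crops included, and the job is handed in when it is done.

```bash
ls; mkdir -p pics; python3 - <<'E'
from plant import ctrl
import cv2,numpy as np
for n in("scene","top"):
    s=ctrl.snapshot(n); cv2.imwrite(f"pics/{n}0.png",cv2.cvtColor(s["frame"],cv2.COLOR_RGB2BGR))
    print(n,np.round(-s["R"].T@s["t"],3))
    for th in["board_center","board_back","rack","short_center","stage","plate_face","head_back","cap_c","screwdriver_grip"]:
        print(th,[(round(d["p"],2),np.round(d["location"],3).tolist()) for d in ctrl.mark_of(s,th)])
print(ctrl.get_obs())
E
```

```text
pics
scene [0.844 0.376 1.074]
board_center [(0.73, [0.435, -0.105, 0.061])]
board_back [(0.97, [0.557, -0.176, 0.037]), (0.66, [0.436, -0.101, 0.036]), (0.27, [0.513, 0.353, 0.012])]
rack [(0.72, [0.336, -0.644, 0.001]), (0.7, [0.599, -0.165, -0.0]), (0.36, [0.454, 0.011, 0.016])]
short_center [(0.67, [0.636, -0.159, 0.053])]
stage [(0.74, [0.582, 0.177, -0.001])]
plate_face [(0.75, [0.565, 0.182, 0.086]), (0.48, [0.562, -0.179, 0.068])]
head_back [(0.65, [0.532, 0.165, 0.094])]
cap_c [(0.7, [0.452, 0.012, 0.017])]
screwdriver_grip [(0.63, [0.512, 0.354, 0.011])]
top [ 0.434 -0.141  1.26 ]
board_center [(0.52, [0.439, -0.104, 0.065]), (0.43, [0.559, -0.177, 0.072])]
board_back [(0.7, [0.438, -0.105, 0.033]), (0.45, [0.558, -0.174, 0.044])]
rack [(0.81, [0.602, -0.172, -0.001]), (0.68, [0.341, -0.643, -0.005])]
short_center [(0.46, [0.637, -0.162, 0.057])]
stage [(0.62, [0.582, 0.185, -0.002]), (0.29, [0.568, 0.18, 0.084])]
plate_face [(0.77, [0.563, 0.179, 0.082])]
head_back [(0.89, [0.531, 0.167, 0.089])]
cap_c [(0.43, [0.456, 0.01, 0.022])]
screwdriver_grip [(0.57, [0.512, 0.356, 0.015])]
{'clock': 1.0, 'joint_pos': array([ 8.44596782e+01,  2.05457172e+01,  6.81720346e-01, -1.45135163e-03,
       -7.01366741e+01, -1.65056068e+01]), 'qvel': array([ 0.00218798,  0.01841345, -0.02963974, -0.04135908,  0.04437537,
       -0.03487565]), 'tau': array([-1.37903950e-03, -5.82391298e+01,  2.93300968e+01,  7.00240552e+00,
        1.25284700e-02, -2.37687664e-05]), 'tool_pos': array([0.25337887, 0.62560672, 0.40466212]), 'orientation': array([ 1.79998969e+02,  1.11813828e-03, -2.20464217e+01]), 'force': array([-0.4451745 ,  0.57775989, -0.06634035]), 'moment': array([-0.03777549, -0.00108915,  0.02390225]), 'gripper_force': 0.0, 'opening': 0.08772560451984976}
```

View pics/scene0.png

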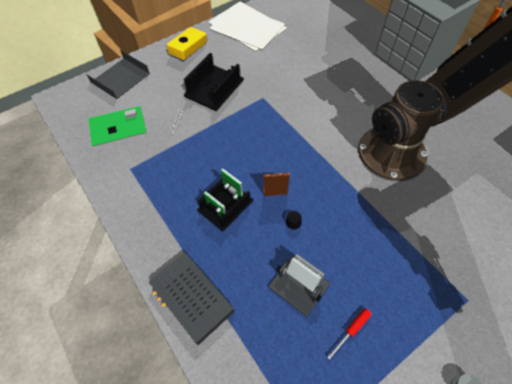

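View pics/top0.png

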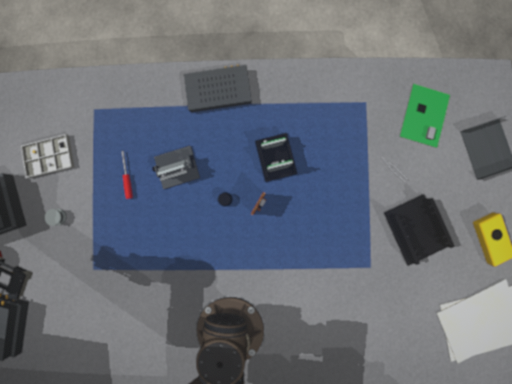

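The cameras show the small rack with its two green boards (scene (225,205), top (277,157)). The brown look-alike is at scene (276,184), the big rack at scene (213,80), and the stage at scene (300,285), top (175,167). The board meant is the one in the small rack's slot nearer the robot (scene (232,184)). I'll confirm that in an enlarged crop with masks.

```bash
python3 - <<'E'
from plant import ctrl
import cv2,numpy as np,pickle
out=[];D={}
for n,cs in(("scene",[(300,285),(225,200)]),("top",[(175,167),(277,157)])):
    s=ctrl.snapshot(n); D[n]={"s":s}
    for th in["plate_face","board_center","rack","short_center","stage"]:
        D[n][th]=[(d["p"],d["pixels"]) for d in ctrl.trace(s,th)]
        for p,m in D[n][th]:
            v,u=np.nonzero(m);print(n,th,round(p,2),m.sum(),u.min(),u.max(),v.min(),v.max())
    print(np.round(s["K"],1).tolist(),s["k1"])
    for c in cs:
        im=cv2.cvtColor(s["frame"],cv2.COLOR_RGB2BGR)
        t=cv2.resize(im[c[1]-30:c[1]+30,c[0]-40:c[0]+40],(400,300),interpolation=cv2.INTER_CUBIC); out.append(t)
pickle.dump(D,open("d.pkl","wb"))
cv2.imwrite("pics/c1.png",np.vstack([np.hstack(out[:2]),np.hstack(out[2:])]))
E
```

```text
scene plate_face 0.77 608 286 320 257 291
scene plate_face 0.65 837 283 323 255 295
scene board_center 0.82 384 222 242 169 199
scene board_center 0.68 542 264 289 173 195
scene rack 0.92 1243 198 253 179 230
scene rack 0.63 2036 184 243 53 109
scene short_center 0.81 257 205 225 193 214
scene short_center 0.66 215 286 301 211 227
scene stage 0.75 2231 268 329 255 315
[[371.2, 0.0, 256.2], [0.0, 371.2, 186.9], [0.0, 0.0, 1.0]] 0.022252676494617905
top plate_face 0.53 181 158 184 161 175
top board_center 0.43 150 268 291 161 169
top board_center 0.41 115 252 264 194 213
top rack 0.67 3025 385 453 194 265
top rack 0.62 1100 255 296 133 181
top short_center 0.67 169 261 285 138 148
top stage 0.96 1394 152 199 146 188
top stage 0.7 359 158 188 160 179
top stage 0.44 162 267 291 161 170
[[363.7, 0.0, 259.7], [0.0, 363.7, 189.3], [0.0, 0.0, 1.0]] -0.09446015215657647
```

View pics/c1.png

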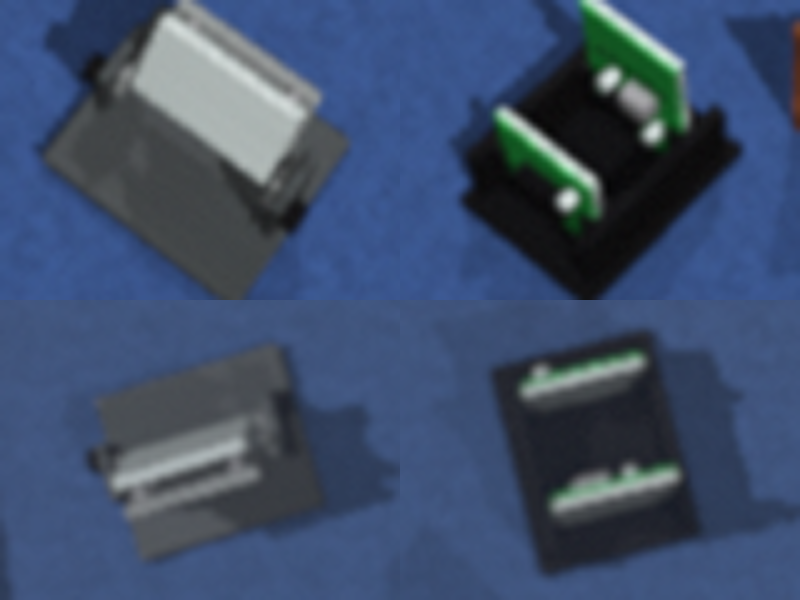

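The crop confirms it. In the small rack the nearer board (scene (234,185)) stands clearly higher than the other one (scene (214,204)), and its green side faces away from the robot. Next I fit rack, base, board and plate from edge points.

```bash
cat > h.py <<'E'
import numpy as np,cv2,pickle
from scipy.optimize import least_squares
from scipy.ndimage import map_coordinates
D=pickle.load(open("d.pkl","rb"))
def proj(s,X):
    c=np.atleast_2d(X)@s["R"].T+s["t"]; p=c[:,:2]/c[:,2:]
    p=p*(1+s["k1"]*(p**2).sum(1,keepdims=True))
    return p@np.diag([s["K"][0,0],s["K"][1,1]])+s["K"][:2,2]
def Rz(a):
    c,s=np.cos(a),np.sin(a);return np.array([[c,-s,0],[s,c,0],[0,0,1.]])
def Ry(a):
    c,s=np.cos(a),np.sin(a);return np.array([[c,0,s],[0,1,0],[-s,0,c]])
E
python3 - <<'E'
from h import *
T=D["top"]["s"];S=D["scene"]["s"]
def fit(pts,loc,x0):
    loc=np.array(loc)
    f=lambda q:(proj(T,loc@Rz(q[2]).T+[q[0],q[1],0])-pts).ravel()
    r=least_squares(f,x0);print(np.round(r.x,4),np.degrees(r.x[2]).round(2),np.round(r.fun,1))
    return r.x
o=np.array([135,137]);b=o+np.array([(97,102),(280,45),(322,205),(148,260)])/5
st=fit(b,[(.05,.068,.012),(.05,-.068,.012),(-.07,-.068,.012),(-.07,.068,.012)],[.58,.18,.3])
o=np.array([237,127]);b=o+np.array([(95,70),(250,30),(300,237),(145,275)])/5
rk=fit(b,[(.075,.058,.064),(.075,-.058,.064),(-.075,-.058,.064),(-.075,.058,.064)],[.6,-.17,.2])
# rect profiles of plate
for yaw in[st[2]]:
  n=Rz(yaw)
  for a in(.2,.35,.5):
    P=np.array([.564,.180,.084]);R=n@Ry(-a)
    for nm,s in(("scene",S),("top",T)):
        g=s["frame"].mean(2).astype(float);z=np.arange(-50,51,4)/1000;Y=np.linspace(-.03,.03,25)
        pr=[map_coordinates(g,proj(s,P+np.array([[0,y,zz] for y in Y])@R.T).T[::-1],order=1).mean() for zz in z]
        print(a,nm,np.round(pr).astype(int).tolist())
E
```

```text
[0.5746 0.1781 0.2817] 16.14 [-0.2 -0.4 -0.1 -0.6  1.2  0.2 -1.   0.7]
[ 0.5865 -0.169   0.2226] 12.76 [-1.9 -1.2  1.1 -1.5  2.   0.9 -1.2  1.7]
0.2 scene [93, 123, 153, 170, 177, 177, 177, 176, 177, 177, 177, 176, 176, 176, 176, 176, 177, 177, 177, 179, 189, 201, 206, 191, 161, 135]
0.2 top [125, 125, 126, 126, 126, 126, 126, 126, 126, 126, 127, 127, 127, 127, 127, 127, 127, 127, 127, 128, 128, 128, 127, 127, 127, 127]
0.35 scene [72, 72, 78, 107, 146, 170, 177, 177, 176, 177, 177, 176, 176, 176, 176, 177, 177, 177, 182, 196, 206, 190, 153, 130, 136, 147]
0.35 top [89, 92, 96, 101, 105, 109, 113, 117, 120, 122, 124, 126, 127, 127, 128, 129, 130, 132, 134, 137, 141, 146, 151, 156, 162, 166]
0.5 scene [68, 70, 72, 72, 87, 131, 167, 177, 177, 176, 177, 176, 176, 176, 176, 177, 177, 180, 196, 206, 180, 138, 131, 146, 137, 107]
0.5 top [78, 78, 78, 78, 80, 84, 90, 97, 105, 113, 119, 124, 126, 127, 129, 132, 137, 144, 154, 163, 170, 172, 169, 159, 143, 124]
```

```bash
cat > fit.py <<'E'
from h import *
from scipy.special import erf
T=D["top"]["s"];S=D["scene"]["s"];yaw=float(__import__("sys").argv[1])
P=np.array([.564,.180,.084]);ey=Rz(yaw)[:,1];ex=Rz(yaw)[:,0]
meas=[]
for s,rng,g0 in((S,(-16,16),[-7,6,8.5,1,72,177,215,130]),(T,(-7,11),[-1,2,4,1,78,127,200,100])):
    c=proj(s,P)[0];d=proj(s,P+.03*ey)[0]-proj(s,P-.03*ey)[0];L=np.linalg.norm(d);d/=L
    nn=np.array([-d[1],d[0]]); 
    if (proj(s,P+.02*ex)[0]-c)@nn>0: nn=-nn   # nn runs from front to back
    g=s["frame"].mean(2).astype(float);u=np.arange(*rng,.25);w=np.linspace(-.45,.45,31)*L
    pr=np.array([map_coordinates(g,(c+uu*nn+w[:,None]*d).T[::-1],order=1).mean() for uu in u])
    st=lambda x,q:.5*(1+erf(x/q/1.414))
    f=lambda q:q[4]+(q[5]-q[4])*st(u-q[0],q[3])+(q[6]-q[5])*st(u-q[1],q[3])+(q[7]-q[6])*st(u-q[2],q[3])
    k=(u<g0[2]+1.7)&(u>g0[0]-4)
    r=least_squares(lambda q:(f(q)-pr)[k],g0,loss="soft_l1")
    print(np.round(pr[::2]).astype(int).tolist());print(np.round(r.x,2),np.abs(r.fun).max().round(1))
    meas.append((s,c,nn,r.x[:3]))
def res(q,full=True):
    x,z,a,t=q;R=Rz(yaw)@Ry(-a);C=P+x*ex+[0,0,z];o=[]
    for s,c,nn,e in meas:
        X=C+np.array([[0,0,-.03],[0,0,.03],[-t,0,.03]])@R.T
        o+=list((proj(s,X)-c)@nn-e)
    return np.array(o)
r=least_squares(res,[0,0,.37,.005],x_scale=[.01,.01,.1,.01])
print("x,z,a,t",np.round(r.x,4),"res px",np.round(r.fun,2),"P",np.round(P+r.x[0]*ex+[0,0,r.x[1]],4))
E
python3 fit.py .2817
python3 - <<'E'
# yaw refinement: plate's top bright strip direction in both views + board masks
from h import *
for n in("scene","top"):
    s=D[n]["s"]
    for th in("plate_face","board_center","short_center"):
        p,m=D[n][th][0];v,u=np.nonzero(m)
        r=cv2.minAreaRect(np.stack([u,v],1).astype(np.float32));print(n,th,r)
s=D["top"]["s"]
# world yaw of image directions of long axis at given heights
for a in(.15,.2,.22,.25,.28,.32):
    e=[]
    for n,P in(("plate",(.564,.18,.11)),("board",(.558,-.177,.132))):
        for k in("top","scene"):
            q=proj(D[k]["s"],np.array(P)+np.array([[-.03],[.03]])*Rz(a)[:,1]);d=q[1]-q[0];e.append(round(np.degrees(np.arctan2(d[1],d[0])),1))
    print(a,e)
E
```

```text
[69, 69, 69, 68, 68, 68, 68, 70, 72, 74, 75, 75, 75, 78, 88, 106, 128, 149, 164, 173, 176, 177, 177, 176, 176, 177, 177, 177, 177, 176, 176, 176, 176, 176, 176, 176, 176, 177, 177, 177, 177, 178, 181, 187, 196, 203, 206, 201, 188, 168, 148, 132, 127, 130, 138, 145, 146, 141, 129, 116, 104, 97, 94, 94]
[ -8.05   6.01   8.48   0.87  74.22 176.43 215.11 121.97] 1.1
[78, 78, 78, 78, 78, 77, 77, 79, 82, 89, 99, 110, 119, 124, 127, 128, 132, 139, 150, 162, 171, 172, 163, 146, 122, 99, 82, 74, 77, 86, 99, 112, 121, 126, 123, 113]
[ -1.86   2.16   4.89   0.88  77.24 127.09 181.4   73.44] 0.4
x,z,a,t [ 0.0009 -0.0077  0.3908  0.0089] res px [-0.16  0.06  0.08  0.14 -0.05 -0.07] P [0.5649 0.1803 0.0763]
scene plate_face ((303.10137939453125, 273.35809326171875), (35.92052459716797, 19.064613342285156), 35.53767776489258)
scene board_center ((229.99998474121094, 183.99998474121094), (31.23475456237793, 17.179113388061523), 38.65980529785156)
scene short_center ((213.21563720703125, 204.31971740722656), (26.827274322509766, 12.438098907470703), 37.56859588623047)
top plate_face ((171.3577880859375, 168.19268798828125), (8.23730754852295, 28.35165786743164), 73.3007583618164)
top board_center ((279.5945739746094, 165.0675506591797), (7.233555316925049, 23.837854385375977), 80.53767395019531)
top short_center ((273.0168151855469, 142.0730438232422), (8.394754409790039, 24.734548568725586), 77.00537872314453)
0.15 [np.float64(170.1), np.float64(42.9), np.float64(170.4), np.float64(41.5)]
0.2 [np.float64(167.2), np.float64(40.2), np.float64(167.6), np.float64(38.5)]
0.22 [np.float64(166.0), np.float64(39.2), np.float64(166.4), np.float64(37.4)]
0.25 [np.float64(164.3), np.float64(37.5), np.float64(164.7), np.float64(35.6)]
0.28 [np.float64(162.6), np.float64(35.9), np.float64(163.0), np.float64(33.9)]
0.32 [np.float64(160.3), np.float64(33.8), np.float64(160.7), np.float64(31.7)]
```

```bash
cat >> h.py <<'E'
from scipy.spatial.transform import Rotation as Ro
def toolR(yaw,a):  # tool y = -plate/board x, tool z = -plate/board z, board axes Rz(yaw)Ry(-a)
    B=Rz(yaw)@Ry(-a); return np.stack([-B[:,1],-B[:,0],-B[:,2]],1)
def rel(p,R):
    from plant import ctrl
    o=ctrl.get_obs();R0=Ro.from_euler("xyz",o["orientation"],degrees=True)
    print("tcp",np.round(o["tool_pos"],4),np.round(o["orientation"],2),"j",np.round(o["joint_pos"],1))
    print("rel mm",np.round(R0.inv().apply(np.array(p)-o["tool_pos"])*1e3,1),"rotvec",np.round((R0.inv()*Ro.from_matrix(R)).as_rotvec(degrees=True),2))
E
python3 - <<'E'
from h import *
T=D["top"]["s"];S=D["scene"]["s"]
f=lambda X:np.r_[proj(T,X)[0]-[280.0,165.0],proj(S,X)[0]-[231.8,177]]
r=least_squares(f,[.558,-.177,.132]);print(np.round(r.x,4),np.round(r.fun,2))
print(np.round(np.linalg.det(toolR(.21,0)),2))
rel([.559,-.177,.39],toolR(.215,0))
E
```

```text
[ 0.5554 -0.1782  0.1181] [-0.06  0.09 -0.1  -0.01]
1.0
tcp [0.2534 0.6256 0.4047] [180.    -0.   -22.05] j [ 84.5  20.5   0.7   0.  -70.1 -16.5]
rel mm [584.5 629.2  14.7] rotvec [-0.   -0.   55.63]
```

```bash
python3 -m inch '[0,240,255,6,0,0,30, 0,240,255,6,0,0,30, 0,240,255,6,0,0,30, 0,240,255,6,0,0,30, 0,240,255,6,0,0,30]'; python3 - <<'E'
from h import *
rel([.559,-.177,.39],toolR(.215,0))
E
```

```text
clock: 2.1
tool_pos: [0.3442, 0.3906, 0.4005]
orientation: [-180.0, 0.0, -52.2]
force: [1.2, 0.4, 0.4]
opening: 0.0878
gripper_force: 0.0
tcp [0.3442 0.3906 0.4005] [-1.7997e+02  1.0000e-02 -5.2180e+01] j [ 70.2   6.1 -19.    0.  -64.9 -32.4]
rel mm [580.1 178.4  10.3] rotvec [-3.00e-02  2.00e-02  2.55e+01]
```

```bash
python3 -m inch '[0,580,178,10,0,0,25.5, 0,580,178,10,0,0,25.5, 0,580,178,10,0,0,25.5, 0,580,178,10,0,0,25.5, 0,580,178,10,0,0,25.5]'; python3 - <<'E'
from h import *
rel([.559,-.177,.39],toolR(.215,0))
E
```

```text
clock: 2.6
tool_pos: [0.4331, 0.1571, 0.3968]
orientation: [-179.9, 0.0, -77.5]
force: [0.6, 1.3, 0.1]
opening: 0.0878
gripper_force: 0.0
tcp [0.4331 0.1571 0.3968] [-1.7993e+02  4.0000e-02 -7.7530e+01] j [ 44.5   0.2 -25.9   0.  -63.9 -32.1]
rel mm [353.4 -50.8   6.6] rotvec [-0.07  0.04  0.15]
```

```bash
python3 -m inch '[0,353,-51,7,0,0,0, 0,353,-51,7,0,0,0, 0,353,-51,7,0,0,0, 0,353,-51,7,0,0,0, 0,353,-51,7,0,0,0]'; python3 - <<'E'
from h import *
rel([.559,-.177,.39],toolR(.215,0))
E
```

```text
clock: 3.1
tool_pos: [0.5216, -0.0769, 0.3918]
orientation: [-179.9, -0.0, -77.5]
force: [1.5, 0.9, 1.4]
opening: 0.0875
gripper_force: 0.0
tcp [ 0.5216 -0.0769  0.3918] [-1.7993e+02 -1.0000e-02 -7.7540e+01] j [ 12.9   7.1 -19.    0.  -63.8  -0.5]
rel mm [105.8 -15.    1.8] rotvec [-0.07 -0.    0.14]
```

```bash
python3 -m inch '[0,106,-15,2,0,0,0, 0,106,-15,2,0,0,0, 0,106,-15,2,0,0,0, 0,106,-15,2,0,0,0]'; python3 - <<'E'
from h import *
from plant import ctrl
rel([.559,-.177,.275],toolR(.215,0))
s=ctrl.snapshot("scene");print([(round(d["p"],2),np.round(d["location"],3)) for d in ctrl.mark_of(s,"board_center")])
im=cv2.cvtColor(s["frame"],cv2.COLOR_RGB2BGR)
cv2.imwrite("pics/g1.png",cv2.resize(im[110:260,130:330],(800,600),interpolation=cv2.INTER_CUBIC))
E
```

```text
clock: 3.5
tool_pos: [0.5589, -0.1767, 0.3886]
orientation: [179.9, 0.0, -77.7]
force: [-1.3, -0.7, 0.3]
opening: 0.0874
gripper_force: 0.0
tcp [ 0.5589 -0.1767  0.3886] [ 1.7993e+02  1.0000e-02 -7.7730e+01] j [  1.6  12.9 -12.2  -0.  -65.   10.7]
rel mm [  0.3  -0.2 113.6] rotvec [ 0.07  0.01 -0.05]
[(0.65, array([ 0.438, -0.104,  0.062])), (0.63, array([ 0.556, -0.174,  0.042])), (0.6, array([ 0.562, -0.176,  0.07 ]))]
```

View pics/g1.png

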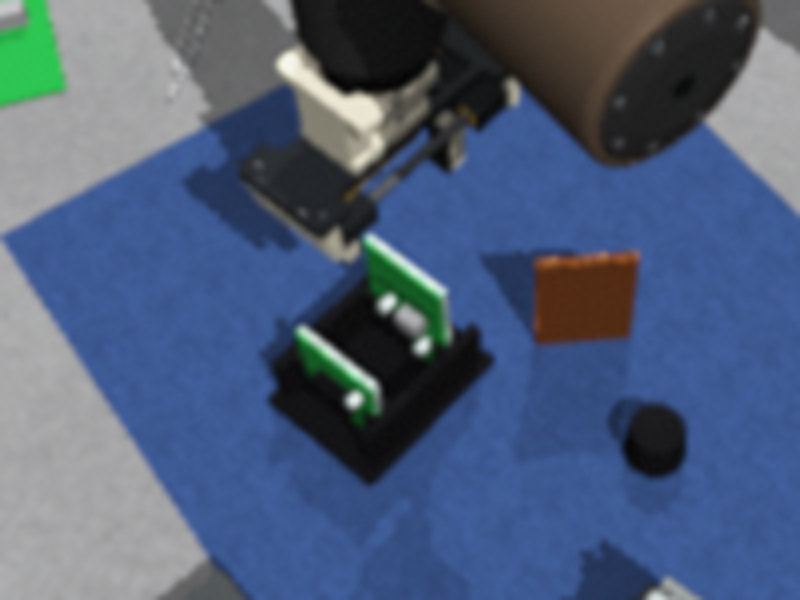

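The picture shows the taller board's top edge from about (223,169) to (242,183) full-frame, clear of the open gripper above it. Now I descend.

```bash
python3 -m inch '[0,0,0,40,0,0,0, 0,0,0,80,0,0,0, 0,0,0,100,0,0,0, 0,0,0,113,0,0,0, 0,0,0,113,0,0,0]'; python3 -m inch '[1,0,0,0,0,0,0, 1,0,0,0,0,0,0, 1,0,0,0,0,0,0, 1,0,0,0,0,0,0, 1,0,0,0,0,0,0]';python3 -m inch '[1,0,0,0,0,0,0, 1,0,0,0,0,0,0, 1,0,0,0,0,0,0, 1,0,0,0,0,0,0, 1,0,0,0,0,0,0]'
```

```text
clock: 4.1
tool_pos: [0.5583, -0.1738, 0.2754]
orientation: [179.9, 0.0, -77.5]
force: [-0.2, -0.1, -0.4]
opening: 0.0876
gripper_force: 0.0
clock: 4.6
tool_pos: [0.5588, -0.1751, 0.2768]
orientation: [-180.0, -0.0, -77.6]
force: [0.3, 0.3, 0.0]
opening: 0.0533
gripper_force: 0.0
clock: 5.1
tool_pos: [0.5587, -0.1751, 0.2763]
orientation: [180.0, 0.0, -77.6]
force: [-0.0, -0.6, -0.3]
opening: 0.0137
gripper_force: 0.0
```

```bash
python3 -m inch '[1,0,0,0,0,0,0, 1,0,0,0,0,0,0, 1,0,0,0,0,0,0, 1,0,0,0,0,0,0, 1,0,0,0,0,0,0]'
```

```text
clock: 5.6
tool_pos: [0.5587, -0.1751, 0.2763]
orientation: [180.0, 0.0, -77.5]
force: [0.2, 0.1, -0.9]
opening: 0.0079
gripper_force: 30.0
```

```bash
python3 -m inch '[1,0,0,-20,0,0,0, 1,0,0,-40,0,0,0, 1,0,0,-60,0,0,0, 1,0,0,-80,0,0,0, 1,0,0,-100,0,0,0]'; python3 -m inch '[1,0,0,-10,0,0,0, 1,0,0,-20,0,0,0, 1,0,0,-20,0,0,0, 1,0,0,-20,0,0,0, 1,0,0,-20,0,0,0]'
python3 - <<'E'
from h import *
from plant import ctrl
import pickle
E={n:{"s":ctrl.snapshot(n)} for n in("scene","top")}
for n in E:
    for th in("board_center","board_back"):
        print(n,th,[(round(d["p"],2),np.round(d["location"],3)) for d in ctrl.mark_of(E[n]["s"],th)])
pickle.dump(E,open("e.pkl","wb"))
o=ctrl.get_obs();print(o["tool_pos"],o["force"],o["moment"])
im=[cv2.resize(cv2.cvtColor(E[n]["s"]["frame"],cv2.COLOR_RGB2BGR)[y-60:y+60,x-40:x+40],(400,600),interpolation=cv2.INTER_CUBIC) for n,x,y in(("scene",225,165),("top",285,165))]
cv2.imwrite("pics/l1.png",np.hstack(im))
E
```

```text
clock: 6.1
tool_pos: [0.5584, -0.175, 0.3767]
orientation: [180.0, 0.0, -77.6]
force: [-0.8, -1.1, -2.3]
opening: 0.008
gripper_force: 30.0
clock: 6.6
tool_pos: [0.5585, -0.175, 0.3952]
orientation: [179.9, 0.0, -77.6]
force: [-0.2, -0.3, -2.5]
opening: 0.0076
gripper_force: 30.0
scene board_center [(0.72, array([ 0.438, -0.105,  0.059])), (0.7, array([ 0.558, -0.178,  0.191]))]
scene board_back [(0.94, array([ 0.434, -0.101,  0.035])), (0.9, array([ 0.552, -0.175,  0.159])), (0.73, array([0.532, 0.166, 0.093]))]
top board_center [(0.54, array([ 0.439, -0.104,  0.058]))]
top board_back [(0.45, array([ 0.438, -0.103,  0.028]))]
[ 0.55875333 -0.17504661  0.39603063] [-2.10771948e-04  3.61649235e-01 -2.13576490e+00] [ 0.08366338 -0.06285877 -0.00797704]
```

View pics/l1.png

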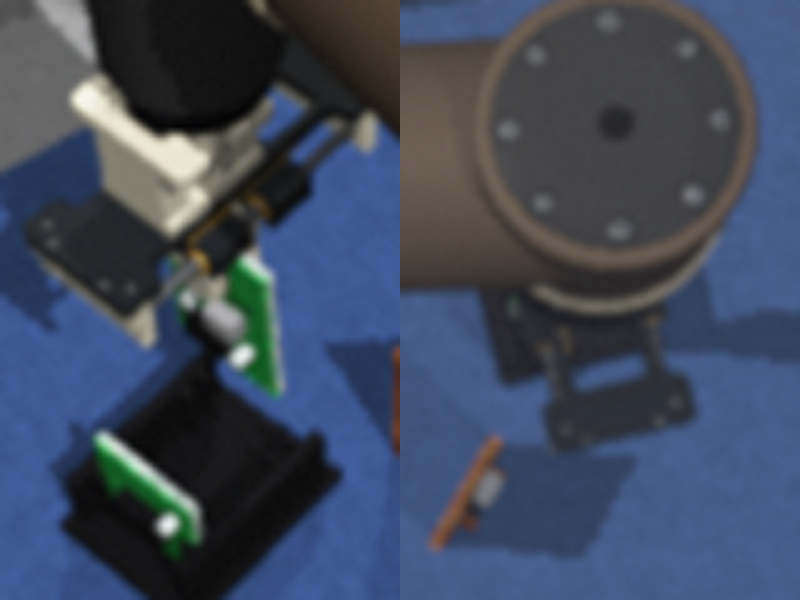

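The board hangs from the gripper above the rack. Its lower right corner is at about (241,184) and its upper right corner at about (239,158) in the scene picture. Comparing these with the kinematics gives the side offset and any camera bias.

```bash
python3 - <<'E'
from h import *
import pickle
s=pickle.load(open("e.pkl","rb"))["scene"]["s"]
g=np.array([.5587,-.175,0]);lo=.012+.3955-.2763
f=lambda d,dz:proj(s,g+[[*(Rz(.216)@[.004,-.04+d,0])[:2],lo+dz],[*(Rz(.216)@[.004,-.04+d,0])[:2],lo+.12+dz]])
print(f(0,0).round(1).tolist(),f(-.003,0).round(1).tolist(),f(0,-.01).round(1).tolist())
r=least_squares(lambda q:(f(*q)-[[241,184],[239.3,158]]).ravel(),[0,0]);print(np.round(r.x,4),np.round(r.fun,1))
# same with S of original picture: top corners of the board at rest
for z in(.132,):
  print(proj(D["scene"]["s"],np.array([g+Rz(.216)@[0,y,z] for y in(.04,0,-.04)])).round(1).tolist(), proj(D["top"]["s"],np.array([g+Rz(.216)@[0,y,z] for y in(.04,0,-.04)])).round(1).tolist())
rel([.545,.10,.40],toolR(.282,.0))
E
```

```text
[[220.8, 169.5], [216.6, 145.4]] [[220.1, 169.0], [215.9, 144.8]] [[221.1, 171.3], [217.0, 147.6]]
[0.0874 0.0158] [ 0.3 -1.2 -0.2  1. ]
[[240.7, 183.2], [231.0, 175.8], [221.7, 168.5]] [[266.5, 166.5], [279.0, 163.6], [291.5, 160.6]]
tcp [ 0.5588 -0.175   0.396 ] [ 1.7997e+02  1.0000e-02 -7.7550e+01] j [  1.7  12.5 -11.7  -0.  -65.8  10.7]
rel mm [-271.5  -45.9   -4. ] rotvec [ 0.03  0.01 -3.7 ]
```

```bash
cat >> h.py <<'E'
PL=np.array([.565,.180,.0775])
def tgt(off,dz=0,yaw=.28,a=.391,dy=0,up=0,P=PL):
    B=Rz(yaw)@Ry(-a)
    p=P+B@np.array([off+.004,dy,.2343+dz])+[0,0,up]
    print("target tcp",np.round(p,4)); rel(p,toolR(yaw,a))
E
python3 -c "
from h import *
tgt(.06,up=.06)"
```

```text
target tcp [0.536  0.1717 0.3785]
tcp [ 0.5588 -0.175   0.396 ] [ 1.7997e+02  1.0000e-02 -7.7550e+01] j [  1.7  12.5 -11.7  -0.  -65.8  10.7]
rel mm [-343.5  -52.6   17.5] rotvec [22.42 -0.69 -3.54]
```

```bash
python3 -m inch '[1,-40,-6,0,2,0,-1, 1,-80,-12,0,5,0,-2, 1,-120,-18,0,8,0,-3, 1,-160,-25,0,10,0,-3.5, 1,-200,-31,0,12,-0.5,-3.5]'; python3 -c "
from h import *
tgt(.06,up=.06)"
```

```text
clock: 7.4
tool_pos: [0.5454, 0.0284, 0.3966]
orientation: [-167.9, 0.2, -74.0]
force: [1.1, -0.1, -1.8]
opening: 0.0077
gripper_force: 30.0
target tcp [0.536  0.1717 0.3785]
tcp [0.5454 0.0284 0.3966] [-1.6789e+02  1.5000e-01 -7.4000e+01] j [ 24.1   5.  -22.2   2.  -50.8  -9.3]
rel mm [-140.3  -25.9   24.4] rotvec [10.29  0.13 -0.09]
```

```bash
python3 -m inch '[1,-35,-6,6,3,0,0, 1,-70,-13,12,6,0,0, 1,-105,-19,18,9,0,0, 1,-140,-26,24,10.3,0,0, 1,-140,-26,24,10.3,0,0]'; python3 -c "
from h import *
tgt(.04)
from plant import ctrl;o=ctrl.get_obs();print(o['force'],o['moment'])"
```

```text
clock: 7.9
tool_pos: [0.5359, 0.1729, 0.3779]
orientation: [-157.7, 0.1, -73.8]
force: [-0.0, -1.3, -2.3]
opening: 0.0077
gripper_force: 30.0
target tcp [0.5183 0.1666 0.3109]
tcp [0.5359 0.1729 0.3779] [-1.5768e+02  9.0000e-02 -7.3790e+01] j [ 40.3   4.6 -32.3  16.1 -33.6 -36.1]
rel mm [ 1.2 42.7 54.9] rotvec [0.08 0.14 0.12]
[-0.02987752 -1.29489121 -2.33230059] [-0.50190522  1.53254725 -0.02654068]
```

```bash
python3 -m inch '[1,0,15,18,0,0,0, 1,1,30,36,0,0,0, 1,1,43,55,0,0,0, 1,1,43,55,0,0,0, 1,1,43,55,0,0,0]'; python3 - <<'E'
from h import *
from plant import ctrl
tgt(.01)
o=ctrl.get_obs();print(o['force'],o['moment'])
o=[]
for n,x,y in(("scene",300,275),("top",175,160)):
    s=ctrl.snapshot(n); o.append(cv2.resize(cv2.cvtColor(s["frame"],cv2.COLOR_RGB2BGR)[y-45:y+45,x-30:x+30],(400,600),interpolation=cv2.INTER_CUBIC))
    print(n,[(round(d["p"],2),np.round(d["location"],3)) for d in ctrl.mark_of(s,"plate_face")])
    B=Rz(.28)@Ry(-.391);C=PL+B@[.04,0,0]
    print(proj(s,np.array([C+B@[xx,yy,zz] for xx,yy,zz in((0,.04,-.03),(0,-.04,-.03),(0,.04,.09),(0,-.04,.09))])).round(1).tolist())
cv2.imwrite("pics/s1.png",np.hstack(o))
E
```

```text
clock: 8.4
tool_pos: [0.519, 0.1637, 0.3118]
orientation: [-157.7, 0.1, -74.0]
force: [-1.0, 0.3, -1.3]
opening: 0.0074
gripper_force: 30.0
target tcp [0.4916 0.1589 0.2995]
tcp [0.519  0.1637 0.3118] [-1.5772e+02  8.0000e-02 -7.4020e+01] j [ 39.7   6.9 -42.1  23.7 -22.1 -44.3]
rel mm [-2.9 30.2  0.9] rotvec [ 0.12  0.05 -0.09]
[-1.04296904  0.31238206 -1.34308927] [-0.29846945  1.38321496 -0.00193081]
scene [(0.57, array([0.564, 0.183, 0.084]))]
[[304.1, 300.0], [280.0, 281.8], [318.9, 273.5], [292.4, 254.6]]
top [(0.47, array([0.566, 0.179, 0.084]))]
[[156.7, 155.8], [179.2, 148.7], [149.7, 165.3], [174.4, 157.5]]
```

View pics/s1.png

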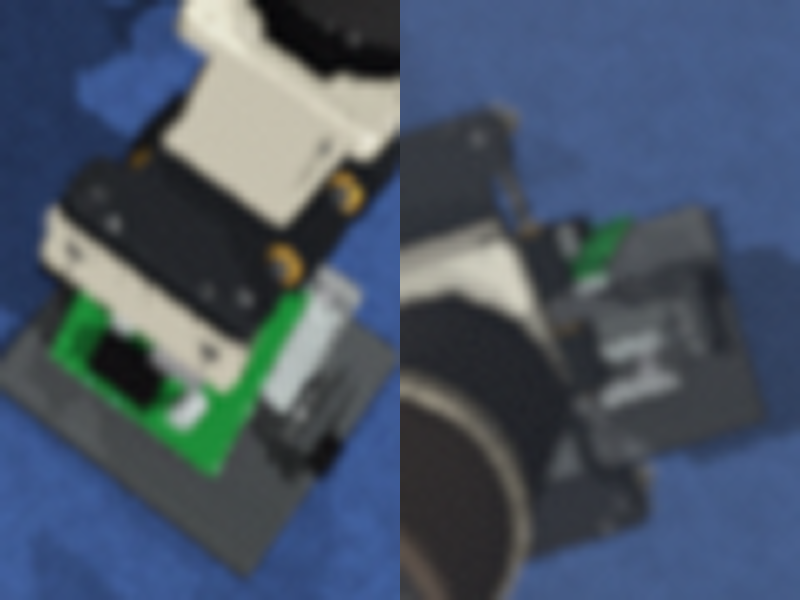

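The board is held squarely in front of the plate. Its lower corners at about (277.5,283) and (302,301) agree with the kinematic prediction, allowing for the 8 mm thickness and a 3 mm side offset that I correct now.

```bash
python3 -m inch '[1,-1,6,0,0.1,0,0, 1,-2,12,0,0.1,0,0, 1,-3,18,0,0.1,0,0, 1,-3,22,0,0.1,0,0, 1,-3,22,0,0.1,0,0]'; python3 - <<'E'
from h import *
from plant import ctrl
tgt(.0)
o=ctrl.get_obs();print(o['force'],o['moment'])
B=Rz(.28)@Ry(-.391)
print(proj(D["scene"]["s"],PL+np.array([[0,.045,-.03],[0,-.045,-.03],[0,.045,.03],[0,-.045,.03]])@B.T).round(1).tolist(),"seen 313,291.6; 286.6,272; 321,277.5; 294,260")
E
```

```text
clock: 9.1
tool_pos: [0.4975, 0.1608, 0.3028]
orientation: [-157.6, 0.1, -74.0]
force: [-0.5, -0.5, -1.5]
opening: 0.008
gripper_force: 30.0
target tcp [0.4827 0.1563 0.2956]
tcp [0.4975 0.1608 0.3028] [-1.5763e+02  1.1000e-01 -7.4010e+01] j [ 40.5   5.5 -46.5  27.8 -19.6 -49.3]
rel mm [ 0.2 17.   0.7] rotvec [ 0.03  0.08 -0.09]
[-0.50101836 -0.47919486 -1.49785392] [-0.39152485  1.51998889 -0.05252006]
[[312.7, 291.9], [286.1, 272.1], [319.9, 279.2], [292.1, 259.1]] seen 313,291.6; 286.6,272; 321,277.5; 294,260
```

```bash
cat > f.py <<'E'
from plant import ctrl
import numpy as np
from h import *
B=Rz(.28)@Ry(-.391);F=[];M=[];P=[]
for i in range(6):
    ctrl.snapshot("top");o=ctrl.get_obs();F.append(B.T@o["force"]);M.append(B.T@o["moment"]);P.append(o["tool_pos"])
off=B.T@(np.mean(P,0)-PL)-[.004,0,.2343]
Rb=Ro.from_euler("xyz",o["orientation"],degrees=True).as_matrix()
print("Fboard",np.mean(F,0).round(2),"M",np.mean(M,0).round(3),"off mm",(off*1e3).round(2),"a",np.arcsin(-Rb[2,1]).round(4),"opening",o["opening"])
E
python3 f.py; python3 -m inch '[1,0,2,0,0,0,0, 1,0,4,0,0,0,0, 1,0,6,0,0,0,0, 1,0,8,0,0,0,0, 1,0,8,0,0,0,0]' | grep force; python3 f.py
```

```text
Fboard [-0.57  0.06 -2.16] M [0.047 1.578 0.017] off mm [17.97  0.44  0.74] a 0.3913 opening 0.007662893708582546
force: [-0.8, -0.6, -1.6]
gripper_force: 30.0
Fboard [-0.74 -0.11 -1.89] M [ 0.056  1.572 -0.006] off mm [9.87 0.41 0.71] a 0.3912 opening 0.007993136057281082
```

```bash
python3 -m inch '[1,0,1,0,0,0,0, 1,0,2,0,0,0,0, 1,0,3,0,0,0,0, 1,0,4,0,0,0,0, 1,0,4,0,0,0,0]' | grep force; python3 f.py
```

```text
force: [0.2, -0.6, -1.5]
gripper_force: 30.0
Fboard [-0.94 -0.16 -2.11] M [ 0.062  1.576 -0.011] off mm [5.86 0.41 0.69] a 0.3912 opening 0.00791711931862143
```

```bash
python3 -m inch '[1,0,1,0,0,0,0, 1,0,2,0,0,0,0, 1,0,3,0,0,0,0, 1,0,4,0,0,0,0, 1,0,4,0,0,0,0]' | grep force; python3 f.py;  python3 -m inch '[1,0,1,0,0,0,0, 1,0,2,0,0,0,0, 1,0,2,0,0,0,0]' | grep force; python3 f.py
```

```text
force: [2.2, 0.2, -3.0]
gripper_force: 30.0
Fboard [ 0.32 -0.19 -2.06] M [-0.104  1.055 -0.029] off mm [2.02 0.47 0.76] a 0.3914 opening 0.007679284902433923
force: [3.3, 0.1, -1.3]
gripper_force: 30.0
Fboard [ 1.22 -0.42 -2.39] M [-0.116  0.6   -0.046] off mm [-0.04  0.48  0.73] a 0.3914 opening 0.00769337681604378
```

```bash
python3 -m inch '[1,0,1,0,0,0,0, 1,0,2,0,0,0,0, 1,0,3,0,0,0,0, 1,0,3,0,0,0,0]' | grep force; python3 f.py;  python3 -m inch '[1,0,2,0,0.5,0,0, 1,0,4.1,0,1,0,0, 1,0,4.1,0,1,0,0, 1,0,4.1,0,1,0,0]' | grep force; python3 f.py; python3 -m inch '[1,0,-2,0,-0.5,0,0, 1,0,-4.1,0,-1,0,0, 1,0,-6.2,0,-1.5,0,0, 1,0,-8.2,0,-2,0,0, 1,0,-8.2,0,-2,0,0]' | grep force; python3 f.py
```

```text
force: [3.9, 0.8, -2.6]
gripper_force: 30.0
Fboard [ 2.67 -0.43 -3.84] M [-0.16  -0.088 -0.068] off mm [-3.04  0.5   0.71] a 0.3914 opening 0.007678777416724584
force: [3.8, 1.9, -1.2]
gripper_force: 30.0
Fboard [ 2.57 -0.03 -1.63] M [ 0.144  0.237 -0.049] off mm [-7.03  0.51  0.73] a 0.4087 opening 0.008021068590400322
force: [4.3, 0.2, -2.4]
gripper_force: 30.0
Fboard [ 2.75  0.5  -3.79] M [ 0.092 -0.29  -0.035] off mm [0.94 0.48 0.76] a 0.3739 opening 0.007640589114607061
```

```bash
python3 -m inch '[1,0,2.3,0,0.5,0,0.2, 1,0,4.6,0,1.1,0,0.4, 1,0,4.6,0,1.1,0,0.4, 1,0,4.6,0,1.1,0,0.4]' | grep force; python3 f.py; python3 - <<'E'
from h import *
from plant import ctrl
tgt(-.005)
o=[]
for n,x,y in(("scene",300,275),("top",175,160)):
    s=ctrl.snapshot(n); o.append(cv2.resize(cv2.cvtColor(s["frame"],cv2.COLOR_RGB2BGR)[y-45:y+45,x-30:x+30],(400,600),interpolation=cv2.INTER_CUBIC))
    for th in("board_back","plate_face","head_back"): print(n,th,[(round(d["p"],2),np.round(d["location"],3)) for d in ctrl.mark_of(s,th)])
cv2.imwrite("pics/f1.png",np.hstack(o))
E
```

```text
force: [3.1, 1.1, -3.4]
gripper_force: 30.0
Fboard [ 2.5  -0.17 -2.69] M [ 0.051 -0.093  0.091] off mm [-3.52  0.43  0.93] a 0.3928 opening 0.007832233151202505
target tcp [0.4783 0.1551 0.2937]
tcp [0.4791 0.1558 0.2951] [-157.49    0.28  -74.39] j [ 40.6   4.2 -50.5  32.3 -17.2 -54.5]
rel mm [0.5 1.5 0.9] rotvec [-0.11  0.09 -0.51]
scene board_back [(0.95, array([0.564, 0.182, 0.075])), (0.86, array([ 0.439, -0.103,  0.035]))]
scene plate_face [(0.56, array([0.56 , 0.179, 0.084]))]
scene head_back []
top board_back [(0.65, array([ 0.438, -0.098,  0.028])), (0.64, array([0.565, 0.181, 0.08 ])), (0.55, array([0.513, 0.357, 0.014]))]
top plate_face [(0.34, array([0.562, 0.176, 0.081]))]
top head_back [(0.41, array([0.529, 0.166, 0.095]))]
```

View pics/f1.png

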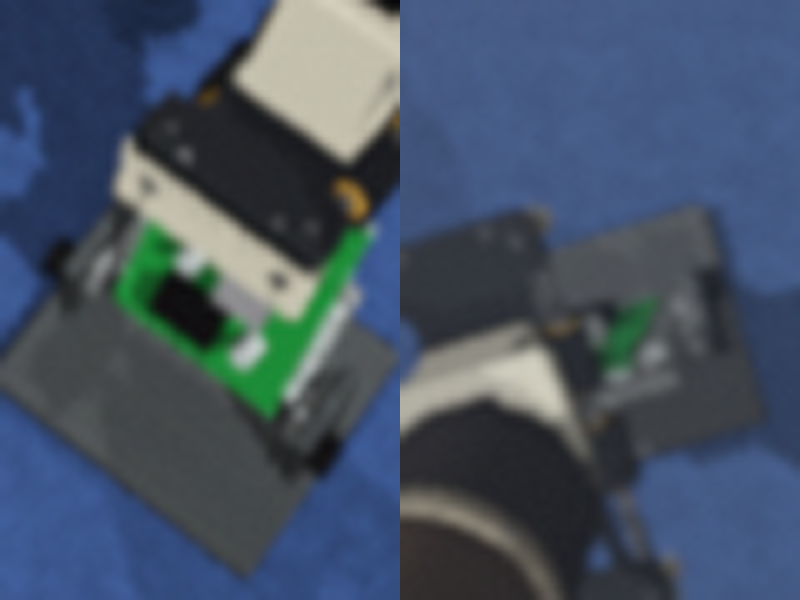

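The board lies on the plate, inside its side edges; its lower corner is at about (311,293) in the scene picture. It looks a few mm low, and yaw is about 0.2° too far, so I back off, shift it up 3 mm and press again.

```bash
python3 -m inch '[1,0,-4,0,0,0,0, 1,0,-8,0,0,0,0, 1,0,-8,-3,0,0,-0.2, 1,0,-8,-3,0,0,-0.2]' | grep force; python3 f.py; python3 -m inch '[1,0,2.5,0,0,0,0, 1,0,5,0,0,0,0, 1,0,7,0,0,0,0, 1,0,8.6,0,0,0,0, 1,0,8.6,0,0,0,0]' | grep force; python3 f.py
```

```text
force: [-1.1, 0.5, -1.8]
gripper_force: 30.0
Fboard [-1.09  0.21 -1.89] M [ 0.032  1.608 -0.018] off mm [3.95 0.18 3.79] a 0.3925 opening 0.00808805101678344
force: [4.5, 0.5, -2.7]
gripper_force: 30.0
Fboard [ 2.45 -0.38 -2.22] M [-0.186 -0.131  0.041] off mm [-3.89  0.57  4.08] a 0.3936 opening 0.00803297636859954
```

```bash
python3 -m inch '[1,0,0.8,0,0.2,0,-0.05, 1,0,1.6,0,0.4,0,-0.1, 1,0,1.6,0,0.4,0,-0.1, 1,0,1.6,0,0.4,0,-0.1]' | grep force; python3 f.py
```

```text
force: [2.0, 1.2, 0.8]
gripper_force: 30.0
Fboard [3.1  0.82 0.18] M [ 0.333 -0.096  0.013] off mm [-5.69  0.5   4.  ] a 0.4001 opening 0.00782042804335196
```

```bash
python3 -m inch '[1,0,0,0,0,0,0, 1,0,0,0,0,0,0, 1,0,0,0,0,0,0, 1,0,0,0,0,0,0]'; python3 f.py; python3 -c "
from plant import ctrl
print(ctrl.close_job())"
```

```text
clock: 18.3
tool_pos: [0.476, 0.1549, 0.297]
orientation: [-157.1, 0.2, -74.1]
force: [1.8, 1.3, 1.4]
opening: 0.0076
gripper_force: 30.0
Fboard [3.3  0.95 0.17] M [ 0.554 -0.17   0.006] off mm [-5.82  0.46  3.9 ] a 0.3999 opening 0.008269791704448621
the job is handed in; nothing more can be done
None
```

I handed the job in at about 18.6 s with the taller board still held at 30 N. By force and moment readings it lies flush on the sloped plate, pressed with about 4 N, which puts the plate in by about 5 mm. I have not seen the judge's verdict.

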